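# Hang up the measuring cups from behind the detergents

## Robot

A 6-joint arm with a two-finger parallel gripper is mounted at the origin on the work surface. World frame = base frame: x ahead of the robot, y to its left, z up, the work surface at z = 0. Lengths are in m, angles in rad, forces in N, time in s.
With the tool pointing down it reaches from about 0.225 to 0.875 m from the base axis. Payload 3.4 kg.
Tool frame: the origin (TCP) lies midway between the tips of the shut fingers; the grasp point (between the pads) lies 19 mm behind it (r.hold_point_z is the distance from the TCP to the grasp point, in m); z points along the fingers, y is the line along which they close (so a half turn about z gives the same grasp; the last joint's range is limited). The gripper opens to 85 mm and grips with 20 to 120 N. Pads are 22 mm wide; open, the fingers measure 114 mm over their backs; the gripper's body (76 mm by 85 mm) begins 54 mm behind the grasp point. The pads swing forward as they close: fully open they stand 13 mm farther back than shut.
Start: joints at [1.186, 0.276, 1.505, -0, 1.361, -0.121], TCP at [0.15, 0.555, 0.231] pointing down, gripper open.
Joint ranges: [-2.89, 2.89], [-0.75, 2.08], [0.22, 2.7], [-1.18, 4.32], [0.11, 2.71], [-2.7, 2.7]. Speed limits (rad/s): [2.57, 2.57, 3.14, 3.14, 3.14, 3.14].

## Interface

Orientations are given as a unit quaternion [w, x, y, z].
In Python, from station import r gives the robot as it stands. The module is installed in compiled form; this text tells all that it offers.
- The arm moves only by the tool apply_moves, never from a script. Its argument "steps" is a list of rows, each a list of 3 entries, a list of its own where there are three numbers: the closure, from -1 (fully open) to 1 (shut), then the shift along the tool's x, y, z in units of 40 mm (1.0 is 40 mm), then the turn about the tool's z in units of pi rad (1.0 is pi rad). A call has 1 to 5 rows; each row shifts and turns the commanded pose from where the row before left it, along the tool's axes as they then stand; what a row does not reach is not made up. A row lasts 1/12 s, in which the tool goes at most 41.7 mm and 7.16 degrees, less where a joint would pass 70% of its speed; a pose out of reach is approached as far as the arm can. A call with a number of a shift or a turn outside -1 to 1 is refused whole. A call with a gripper value outside its range is refused whole. The fingers move at their own pace and stop on an object; the grip force is fixed at half the most. Time passes only in rows, so rows that do not move let the fingers close. It gives the time, the measured TCP pose, the force, the opening and the grip force at its end, in the units of the state.
- r.read_state(): the state, without advancing time (a new reading comes with each control period).
- r.read_camera(name): name is "side" or "top"; returns a dict with "frame" (384x512x3 uint8, red, green, blue), "K" (3x3 intrinsics, pixels), "xyz" and "rotation" of the camera in the world. Camera axes: x right, y down, z forward; pixel columns grow to the right and rows downward; lengths in m; the calibration is good to about 2 mm. A picture is of the moment at which its call begins. There is no depth.
- r.sign_off(): hands the job in; it is judged then, once.
The state is a dict: "time": time; "joint_pos": joint angles; "qd": joint speeds; "effort": joint torques, N m; "position": TCP position; "tool_rot": TCP orientation; "contact_force": force on the tool from outside, world axes, zero at the start; "ft_torque": the same for the moment, N m; "grip_width": finger opening in m; "grasp_force": force on a finger pad.
Only numpy, scipy, OpenCV 4.12 (cv2) and the standard library are available. Lean on these libraries where they do the work, as an engineer would, in place of code of your own. Each camera call takes 0.05 s, during which the arm holds its last target. There are 200 camera calls.

## Task

The steel beaker and the small steel cup stand mouth-down at the back of the wooden caddy, behind the detergent bottle and the powder jar. First move the bottle and the jar onto the grey side tray, leaving the cups where they are; then hang the beaker on the long draining peg and the small cup on the short one, mouth-down, so that each hangs on its peg clear of the board. Last, put the bottle and the jar back in the caddy, each on the spot where it stood at the start, and keep both upright throughout.

Things in the scene. Friction and masses are not known exactly. Their poses are not given: they have to be found in the camera images.
- bottle: White detergent bottle: round body 64 mm across and 100 mm high, sloping shoulders up to 138 mm, then a grey cylindrical cap 40 mm across from 138 to 180 mm; about 0.35 kg. Origin: centre of its underside, z up. Stands in the front row of the caddy (the robot's side), left or right.
- jar: White ceramic powder jar: cylinder 64 mm across and 100 mm high, with a fixed wooden lid 60 mm across from 100 to 130 mm; about 0.4 kg. Origin: centre of its underside, z up. Stands in the front row of the caddy, beside the bottle.
- beaker: Tall steel beaker standing mouth-down: straight cylinder 62 mm across and 100 mm high, 3 mm wall, 4 mm closed end (inside 56 mm across, 96 mm deep); about 0.15 kg. Origin: centre of the outer face of its closed end (the top as it stands), z up; its mouth is 100 mm below. In the back row of the caddy, behind the bottle or the jar.
- cup: Small steel cup standing mouth-down: straight cylinder 48 mm across and 62 mm high, 3 mm wall, 4 mm closed end (inside 42 mm across, 58 mm deep); about 0.07 kg. Origin: centre of the outer face of its closed end (the top as it stands), z up; its mouth is 62 mm below. In the back row of the caddy, beside the beaker.
- caddy: Fixed wooden caddy, a flat tray 190 mm (x) by 210 mm (y), floor 5 mm thick, rim 22 mm high, no dividers. Origin: centre of its underside; its -x side is the front, roughly towards the robot. The four things stand on its floor in two rows about 80 mm apart and two columns about 110 mm apart.
- tray: Fixed grey side tray, 200 mm (x) by 150 mm (y), floor 5 mm thick, rim 18 mm high; inside 190 by 140 mm. Empty at the start, left or right of the caddy. Origin: centre of its underside. The bottle and the jar fit side by side, 50 mm either way from the centre along its x axis.
- peg_long: Long white draining peg, fixed on a steel drain board (top 10 mm above the worktop) across the caddy from the tray. Round, 14 mm thick, leans 15 degrees from vertical towards its own +x. Origin: top of its rounded tip, 125 mm above the board; z vertical. Its foot (disc 40 mm across) is 33 mm from the tip along -x. A cup lowered over it mouth-down, untilted, hangs on the tip.
- peg_short: Short white plastic draining peg, the same but with its tip (origin) 85 mm above the board and its foot 23 mm behind the tip along its -x. The two pegs stand about 100 mm apart on the same board.
There are look-alikes about, which are no part of the job. What is shaped like the jar but purple is not meant.

How it is judged:
On the way, in this order (a step that is already met when the one before it is completed fails the run):
1. the bottle and the jar both stand released on the side tray, the cups still in their places in the caddy (x of bottle in the frame of tray between -0.075 and 0.075 m and y of bottle in the frame of tray between -0.05 and 0.05 m and z of each of bottle, jar in the frame of tray below 0.015 m and angle between each of bottle, jar's own z axis and vertical below 0.15 rad and linear speed of each of bottle, jar below 0.03 m/s and contact force between the fingers and bottle below 0.3 N and x of jar in the frame of tray between -0.075 and 0.075 m and y of jar in the frame of tray between -0.05 and 0.05 m and contact force between the fingers and jar below 0.3 N and distance of each of beaker, cup from where it was at the start of the episode below 0.03 m), for 0.2 s.
2. the beaker hangs on the long peg and the cup on the short peg while the bottle and the jar are still on the side tray (horizontal distance between beaker and peg_long below 0.03 m and z of beaker in the frame of peg_long between -0.008 and 0.018 m and angle between each of beaker, cup's own z axis and vertical below 0.5 rad and linear speed of each of beaker, cup, bottle, jar below 0.03 m/s and contact force between the fingers and beaker below 0.3 N and horizontal distance between cup and peg_short below 0.03 m and z of cup in the frame of peg_short between -0.008 and 0.018 m and contact force between the fingers and cup below 0.3 N and x of bottle in the frame of tray between -0.075 and 0.075 m and y of bottle in the frame of tray between -0.05 and 0.05 m and z of each of bottle, jar in the frame of tray below 0.015 m and angle between each of bottle, jar's own z axis and vertical below 0.15 rad and contact force between the fingers and bottle below 0.3 N and x of jar in the frame of tray between -0.075 and 0.075 m and y of jar in the frame of tray between -0.05 and 0.05 m and contact force between the fingers and jar below 0.3 N), for 0.2 s.
At the end, for the whole second after the job is handed in: Beaker on long peg and cup on short peg, mouth-down (closed end's centre within 30 mm sideways of the tip, 8 mm below to 18 mm above it, tilt under 0.5 rad); bottle and jar upright in the caddy within 15 mm of their starting spots; all released and at rest (horizontal distance between beaker and peg_long below 0.03 m and z of beaker in the frame of peg_long between -0.008 and 0.018 m and angle between each of beaker, cup's own z axis and vertical below 0.5 rad and linear speed of each of beaker, cup below 0.03 m/s and contact force between the fingers and beaker below 0.3 N and horizontal distance between cup and peg_short below 0.03 m and z of cup in the frame of peg_short between -0.008 and 0.018 m and contact force between the fingers and cup below 0.3 N and distance of each of bottle, jar from where it was at the start of the episode below 0.015 m and angle between each of bottle, jar's own z axis and vertical below 0.1 rad and linear speed of each of bottle, jar below 0.02 m/s); the robot touches nothing.
It fails at once if the bottle tips over (angle between bottle's own z axis and vertical above 0.6 rad).
It fails at once if the jar tips over (angle between jar's own z axis and vertical above 0.6 rad).
It also fails if it takes over 144 s, if anything falls off the work surface, if the arm or the gripper's body presses on something with over 40 N, if the wrist force passes 120 N, or if a joint passes its speed limit or range.

## Working session

There is one attempt and no reset: what is moved stays moved. The work goes in short steps, Python scripts to look and compute and a tool call to move; the robot and the scene stay as the last step left them, time stands still between calls to the robot, and variables do not carry over. Pictures are saved under pics/ and viewed, at most 14 in all, crops included, and the job is handed in when it is done.

Besides the shell and the picture viewer there is one more tool, called after "Emit:" as name(argument=value, ...), one argument or row to a line, values as JSON. apply_moves: Moves the arm, as the interface text tells. Shifts and turns lie within -1 to 1; 1 stands for 40 mm of shift or pi rad of turn. Its arguments: {"type":"object","properties":{"steps":{"type":"array","items":{"type":"array"}}},"required":["steps"]}

```bash
mkdir -p pics; cat > h.py <<'E'
import numpy as np, cv2
from station import r
def snap(n,tag):
    c=r.read_camera(n); np.savez(f'{tag}.npz',**{k:np.array(c[k]) for k in('frame','K','xyz','rotation')})
    cv2.imwrite(f'pics/{tag}.png',cv2.cvtColor(np.array(c['frame']),cv2.COLOR_RGB2BGR)); return c
def load(tag): return np.load(f'{tag}.npz')
def R_(c):
    R=np.array(c['rotation'])
    if R.shape!=(3,3):
        from scipy.spatial.transform import Rotation as Ro
        R=Ro.from_quat(np.roll(R,-1)).as_matrix()
    return R
def unproj(c,uv,z):
    d=R_(c)@np.linalg.inv(c['K'])@np.array([uv[0],uv[1],1.]); o=np.array(c['xyz']); return o+d*(z-o[2])/d[2]
def proj(c,p):
    q=c['K']@(R_(c).T@(np.array(p)-c['xyz'])); return q[:2]/q[2]
E
python3 - <<'E'
from h import *
for n in('top','side'):
    c=snap(n,n+'0'); print(n,c['K'],c['xyz'],c['rotation'])
    f=cv2.imread(f'pics/{n}0.png'); cv2.imwrite(f'pics/{n}0b.png',cv2.resize(f,(800,600),interpolation=cv2.INTER_CUBIC))
print(r.read_state(), r.hold_point_z)
E
```

```text
top [[396.4101327    0.         247.26294291]
 [  0.         396.4101327  190.22082   ]
 [  0.           0.           1.        ]] [0.41009305 0.015206   1.13868538] [-0.0377128   0.70796778 -0.70312791  0.05450228]
side [[411.33173188   0.         265.0062381 ]
 [  0.         411.33173188 189.3296669 ]
 [  0.           0.           1.        ]] [0.15245936 0.46849601 0.85691952] [ 0.12391114 -0.32121249  0.88467467 -0.31435537]
{'time': 0.1, 'joint_pos': array([ 1.18597861e+00,  2.76501498e-01,  1.50600564e+00, -1.04925475e-05,
        1.36068711e+00, -1.20985237e-01]), 'qd': array([-1.17562210e-03, -7.67621932e-05, -1.40363164e-03,  4.63747614e-04,
        1.08262641e-03, -1.16370541e-03]), 'effort': array([ 1.52762968e-03, -4.17703307e+01, -2.46403885e+01, -8.50192987e-05,
        5.86640279e-03,  1.94045646e-05]), 'position': array([0.14977336, 0.55466613, 0.23054381]), 'tool_rot': array([-1.95404876e-04,  1.31532841e-01,  9.91311490e-01, -7.76611300e-04]), 'contact_force': array([-0.01700855,  0.2909999 ,  0.78313282]), 'ft_torque': array([-0.01323341, -0.02416653, -0.01369097]), 'grasp_force': 0.0, 'grip_width': 0.08515224833527431} 0.0187
```

View pics/top0b.png

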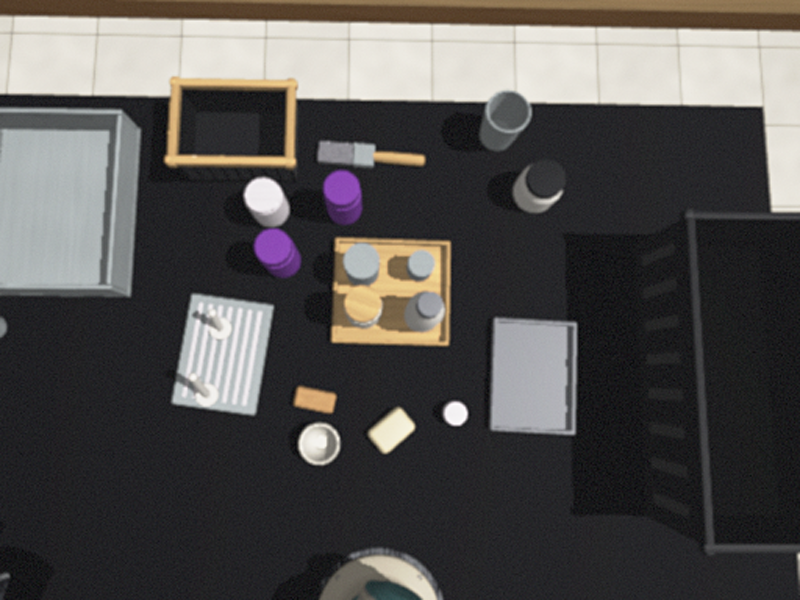

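View pics/side0b.png

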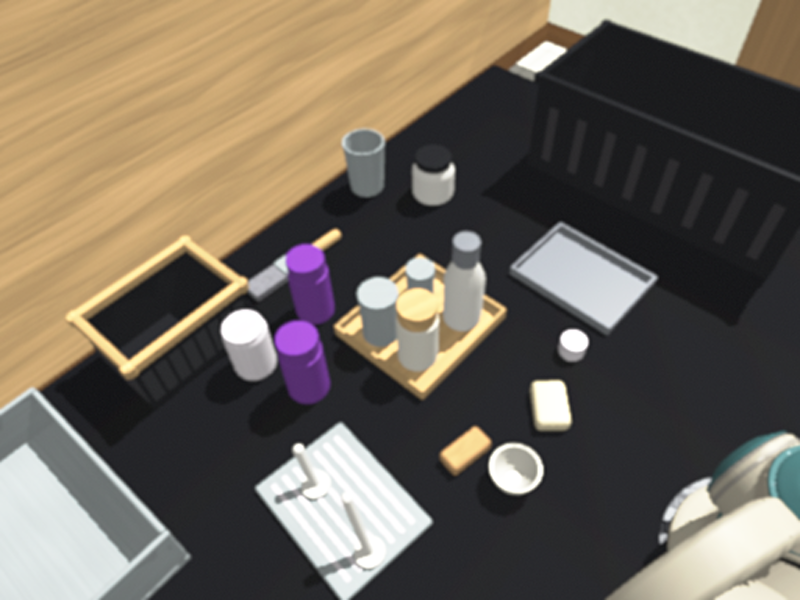

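Both views show the caddy in the centre (jar front-left, bottle front-right, beaker behind the jar, cup behind the bottle). The board with its pegs is on the left (+y), and the tray is on the right. I'll enlarge crops with pixel ticks.

```bash
cat >> h.py <<'E'
def crop(src,x0,y0,w,h,s,out):
    f=cv2.imread(f'pics/{src}.png')[y0:y0+h,x0:x0+w]; f=cv2.resize(f,None,fx=s,fy=s,interpolation=cv2.INTER_CUBIC)
    for x in range((x0+9)//10*10,x0+w,10):
        cv2.line(f,((x-x0)*s,0),((x-x0)*s,8),(0,255,255),1); cv2.putText(f,str(x),((x-x0)*s,18),0,.35,(0,255,255),1)
    for y in range((y0+9)//10*10,y0+h,10):
        cv2.line(f,(0,(y-y0)*s),(8,(y-y0)*s),(0,255,255),1); cv2.putText(f,str(y),(9,(y-y0)*s+4),0,.35,(0,255,255),1)
    cv2.imwrite(f'pics/{out}.png',f)
E
python3 - <<'E'
from h import *
crop('top0',100,145,200,125,4,'c1'); crop('side0',155,145,175,240-10,3,'c2')
E
```

```text
(no output)
```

View pics/c1.png

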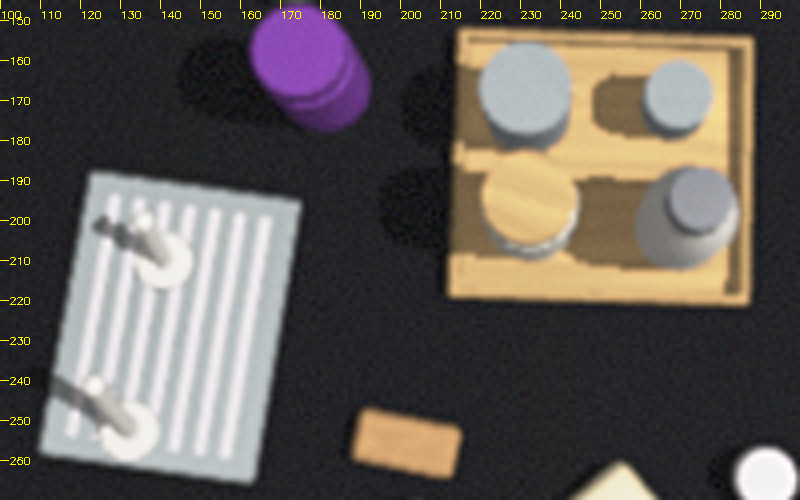

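View pics/c2.png

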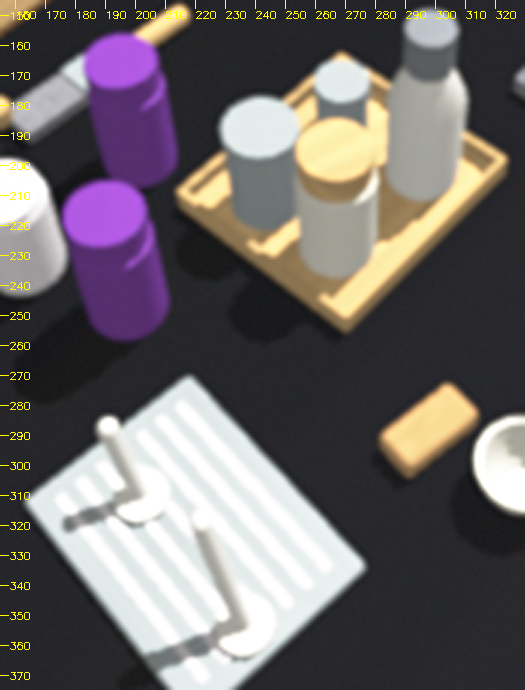

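```bash
python3 - <<'E'
from h import *
T=load('top0');S=load('side0')
t=lambda d:((d[0]+.5)/4-.5+100,(d[1]+.5)/4-.5+145)
s=lambda d:((d[0]+.5)/3-.5+155,(d[1]+.5)/3-.5+145)
for n,a,b,z in [('jar',(529,197),(337,148),.135),('bottle',(703,199),(432,28),.185),('beaker',(525,88),(261,128),.105),('cup',(678,95),(342,80),.067),
 ('short tip',(143,219),(108,425),.09),('long tip',(94,384),(203,517),.13),('short foot',(162,262),(141,493),.013),('long foot',(130,432),(241,626),.013),
 ('c fl',(448,297),(345,325),.022),('c fr',(751,304),(501,162),.022),('c bl',(459,28),(182,195),.022),('c br',(754,38),(341,58),.022)]:
    p=unproj(T,t(a),z);q=unproj(S,s(b),z)
    # full triangulation
    A=[];B=[]
    for c,uv in((T,t(a)),(S,s(b))):
        d=R_(c)@np.linalg.inv(c['K'])@np.array([*uv,1]);d/=np.linalg.norm(d);P=np.eye(3)-np.outer(d,d);A.append(P);B.append(P@c['xyz'])
    x=np.linalg.solve(sum(A),sum(B)); print(n,p.round(4)[:2],q.round(4)[:2],x.round(4))
k=800/512
for d in[(495,319),(577,322),(575,433),(490,430)]:print('tray',unproj(T,((d[0]+.5)/k-.5,(d[1]+.5)/k-.5),.018).round(4))
E
```

```text
jar [0.5322 0.0309] [0.5342 0.0302] [0.5325 0.0312 0.1372]
bottle [ 0.5258 -0.0755] [ 0.5274 -0.0746] [ 0.5266 -0.075   0.185 ]
beaker [0.6085 0.0347] [0.6098 0.0347] [0.6088 0.035  0.1059]
cup [ 0.612  -0.0698] [ 0.6152 -0.0713] [ 0.612  -0.0689  0.0711]
short tip [0.5209 0.2863] [0.5227 0.2854] [0.521  0.2858 0.0927]
long tip [0.4126 0.3021] [0.4141 0.2997] [0.4125 0.3008 0.1345]
short foot [0.4986 0.2915] [0.5028 0.2883] [0.4985 0.2898 0.0218]
long foot [0.3798 0.3089] [0.3843 0.3104] [0.3817 0.3096 0.0154]
c fl [0.4748 0.0887] [0.4754 0.0927] [0.4762 0.0898 0.017 ]
c fr [ 0.4712 -0.1246] [ 0.4754 -0.1161] [ 0.4751 -0.1236  0.0141]
c bl [0.6678 0.0841] [0.6622 0.0838] [0.6668 0.083  0.018 ]
c br [ 0.6628 -0.1283] [ 0.6598 -0.1224] [ 0.6652 -0.1293  0.0125]
tray [ 0.5194 -0.2091  0.018 ]
tray [ 0.515  -0.3597  0.018 ]
tray [ 0.3159 -0.3491  0.018 ]
tray [ 0.3207 -0.1966  0.018 ]
```

Emit:
apply_moves(
  steps=[
    [-1,[0,0,0],-0.028],
    [-1,[0,0,0],-0.028],
    [-1,[0,0,0],-0.028],
    [-1,[-0.47,-0.79,0],0],
    [-1,[-0.47,-0.79,0],0],
  ],
)

```text
time: 0.52
position: [0.1872, 0.492, 0.2304]
tool_rot: [-0.0, -0.002, 1.0, -0.0]
contact_force: [0.2, -0.9, 0.1]
grip_width: 0.0854
grasp_force: 0.0
```

Emit:
apply_moves(
  steps=[
    [-1,[-0.47,-0.79,0],0],
    [-1,[-0.47,-0.79,0],0],
    [-1,[-0.47,-0.79,0],0],
    [-1,[-0.47,-0.79,0],0],
    [-1,[-0.47,-0.79,0],0],
  ],
)

```text
time: 0.93
position: [0.2818, 0.3322, 0.231]
tool_rot: [-0.0, -0.0, 1.0, -0.0]
contact_force: [1.7, 0.3, 1.1]
grip_width: 0.0853
grasp_force: 0.0
```

Emit:
apply_moves(
  steps=[
    [-1,[-0.47,-0.79,0],0],
    [-1,[-0.47,-0.79,0],0],
    [-1,[-0.47,-0.79,0],0],
    [-1,[-0.47,-0.79,0],0],
    [-1,[-0.47,-0.79,0],0],
  ],
)

```text
time: 1.35
position: [0.3758, 0.1742, 0.2312]
tool_rot: [-0.0, -0.0, 1.0, 0.0]
contact_force: [0.3, 0.9, 0.2]
grip_width: 0.0854
grasp_force: 0.0
```

Emit:
apply_moves(
  steps=[
    [-1,[-0.47,-0.79,0],0],
    [-1,[-0.47,-0.79,0],0],
    [-1,[-0.47,-0.79,0],0],
    [-1,[-0.47,-0.79,0],0],
    [-1,[-0.47,-0.79,0],0],
  ],
)

```text
time: 1.77
position: [0.4699, 0.0162, 0.2311]
tool_rot: [-0.0, 0.0, 1.0, 0.0]
contact_force: [-0.0, 0.8, 1.6]
grip_width: 0.0857
grasp_force: 0.0
```

Emit:
apply_moves(
  steps=[
    [-1,[-0.47,-0.79,0],0],
    [-1,[-0.47,-0.79,0],0],
    [-1,[-0.24,-0.35,0],0],
    [-1,[-0.24,-0.35,0],0],
    [-1,[0,0,0],0],
  ],
)

```text
time: 2.18
position: [0.5279, -0.0753, 0.2307]
tool_rot: [0.0, 0.001, 1.0, -0.0]
contact_force: [-0.2, 0.1, 0.9]
grip_width: 0.085
grasp_force: 0.0
```

```bash
python3 - <<'E'
from h import *
print(r.read_state()['position']); snap('top','top1');snap('side','side1')
crop('top1',215,140,90,85,5,'a');crop('side1',230,90,110,145,4,'b')
a=cv2.imread('pics/a.png');b=cv2.imread('pics/b.png')[:, :340]
o=np.zeros((580,800,3),np.uint8);o[:425,:450]=a;o[:580,455:795]=b;cv2.imwrite('pics/m1.png',o)
E
```

```text
[ 0.52793229 -0.07530367  0.23068626]
```

View pics/m1.png

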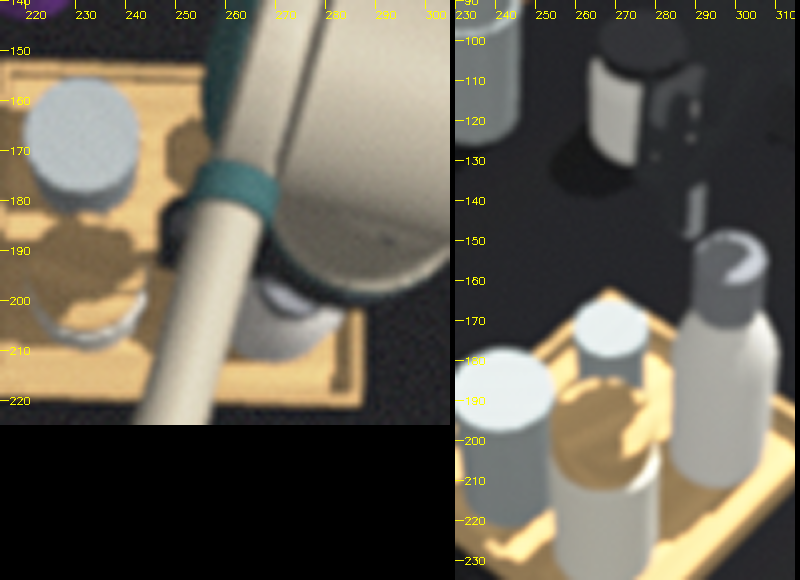

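The gripper is above the cap (side view, cap at about 297,155), so I'll descend and grip.

Emit:
apply_moves(
  steps=[
    [-1,[0,0,0.7],0],
    [-1,[0,0,0.7],0],
    [-1,[0,0,0.4],0],
    [-1,[0,0,0.27],0],
    [-1,[0.02,0,0],0],
  ],
)

```text
time: 2.7
position: [0.5227, -0.0707, 0.1462]
tool_rot: [-0.003, -0.001, 1.0, 0.001]
contact_force: [-0.4, 0.5, -0.6]
grip_width: 0.0852
grasp_force: 0.0
```

Emit:
apply_moves(
  steps=[
    [1,[0,0,0],0],
    [1,[0,0,0],0],
    [1,[0,0,0],0],
    [1,[0,0,0],0],
    [1,[0,0,0],0],
  ],
)

```text
time: 3.12
position: [0.5264, -0.0734, 0.1499]
tool_rot: [0.001, -0.0, 1.0, -0.0]
contact_force: [-1.1, 0.0, 4.8]
grip_width: 0.0388
grasp_force: 60.0
```

Emit:
apply_moves(
  steps=[
    [1,[0,0,0],0],
    [1,[0,0,0],0],
    [1,[0,0,0],0],
    [1,[0,0,0],0],
    [1,[0,0,0],0],
  ],
)

```text
time: 3.53
position: [0.5264, -0.0735, 0.1499]
tool_rot: [0.001, 0.0, 1.0, -0.0]
contact_force: [-0.8, 0.0, 6.0]
grip_width: 0.0387
grasp_force: 60.2
```

Emit:
apply_moves(
  steps=[
    [1,[0,0,-0.15],0],
    [1,[0,0,-0.35],0],
    [1,[0,0,-0.45],0],
    [1,[0,0,-0.3],0],
    [1,[0,0,-0.1],0],
  ],
)

```text
time: 3.95
position: [0.5262, -0.0734, 0.2038]
tool_rot: [0.001, 0.0, 1.0, -0.0]
contact_force: [0.4, -1.1, -4.0]
grip_width: 0.0386
grasp_force: 61.0
```

Emit:
apply_moves(
  steps=[
    [1,[0.08,-0.3,0],0],
    [1,[0.14,-0.5,0],0],
    [1,[0.2,-0.7,0],0],
    [1,[0.22,-0.8,0],0],
    [1,[0.22,-0.8,0],0],
  ],
)

```text
time: 4.37
position: [0.4894, -0.1983, 0.2009]
tool_rot: [-0.002, -0.001, 1.0, 0.001]
contact_force: [0.9, -0.1, -4.9]
grip_width: 0.0389
grasp_force: 61.3
```

Emit:
apply_moves(
  steps=[
    [1,[0.2,-0.7,0],0],
    [1,[0.17,-0.6,0],0],
    [1,[0.14,-0.5,0],0],
    [1,[0.09,-0.31,0],0],
    [1,[0,0,0],0],
  ],
)

```text
time: 4.78
position: [0.4656, -0.2844, 0.2011]
tool_rot: [-0.001, 0.001, 1.0, -0.0]
contact_force: [-0.2, 0.3, -3.9]
grip_width: 0.0391
grasp_force: 61.5
```

```bash
python3 - <<'E'
from h import *
s=r.read_state();print(s['position'],s['contact_force'],s['grip_width']); snap('top','top2');snap('side','side2')
crop('top2',300,190,90,100,5,'a');crop('side2',290,60,110,145,4,'b')
a=cv2.imread('pics/a.png');b=cv2.imread('pics/b.png')[:, :340]
o=np.zeros((580,800,3),np.uint8);o[:500,:450]=a;o[:580,455:795]=b;cv2.imwrite('pics/m2.png',o)
E
```

```text
[ 0.46561956 -0.2844451   0.20113666] [-0.162336    0.28199716 -3.85223353] 0.03911380776684465
```

View pics/m2.png

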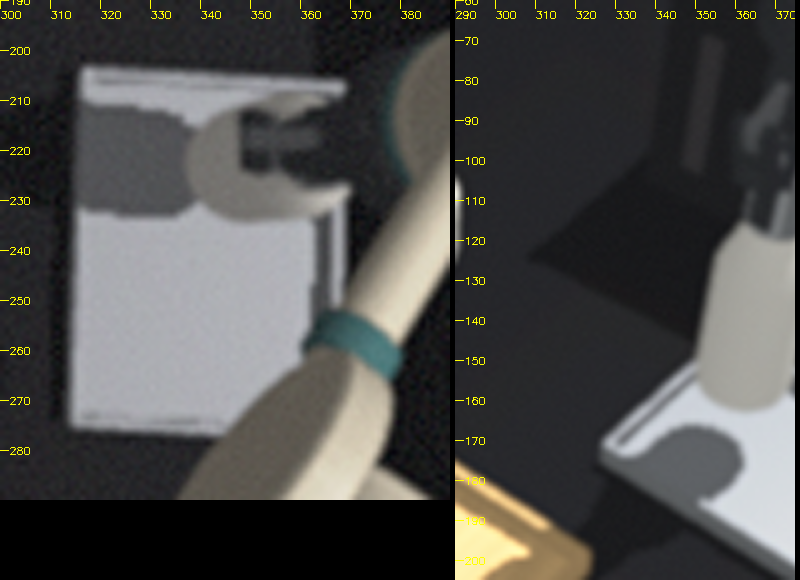

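The bottle hangs upright over the back half of the tray (tray spans about 316–368 by 204–276 in the top view). Lowering and releasing.

Emit:
apply_moves(
  steps=[
    [1,[0,0,0.3],0],
    [1,[0,0,0.4],0],
    [1,[0,0,0.35],0],
    [1,[0,0,0.17],0],
    [1,[0,0,0.06],0],
  ],
)

```text
time: 5.3
position: [0.4665, -0.2795, 0.15]
tool_rot: [-0.001, -0.001, 1.0, 0.002]
contact_force: [-2.5, 1.8, 2.8]
grip_width: 0.0388
grasp_force: 62.2
```

Emit:
apply_moves(
  steps=[
    [1,[0,0,0],0],
    [0.2,[0,0,0],0],
    [-0.3,[0,0,0],0],
    [-1,[0,0,0],0],
    [-1,[0,0,0],0],
  ],
)

```text
time: 5.72
position: [0.4681, -0.2823, 0.1526]
tool_rot: [0.001, -0.0, 1.0, -0.001]
contact_force: [-0.6, -0.0, -0.5]
grip_width: 0.0732
grasp_force: 0.0
```

Emit:
apply_moves(
  steps=[
    [-1,[0,0,0],0],
    [-1,[0,0,0],0],
    [-1,[0,0,-0.4],0],
    [-1,[0,0,-0.8],0],
    [-1,[0,0,-0.8],0],
  ],
)

```text
time: 6.13
position: [0.4665, -0.2811, 0.2312]
tool_rot: [-0.001, 0.0, 1.0, 0.001]
contact_force: [0.1, 0.1, 0.2]
grip_width: 0.0856
grasp_force: 0.0
```

Emit:
apply_moves(
  steps=[
    [-1,[-0.11,0.5,0],0],
    [-1,[-0.17,0.8,0],0],
    [-1,[-0.2,0.95,0],0],
    [-1,[-0.2,0.95,0],0],
    [-1,[-0.2,0.95,0],0],
  ],
)

```text
time: 6.55
position: [0.5026, -0.1143, 0.2317]
tool_rot: [0.0, 0.001, 1.0, -0.0]
contact_force: [0.2, -0.4, -0.6]
grip_width: 0.0853
grasp_force: 0.0
```

Emit:
apply_moves(
  steps=[
    [-1,[-0.2,0.95,0],0],
    [-1,[-0.2,0.95,0],0],
    [-1,[-0.17,0.8,0],0],
    [-1,[-0.13,0.6,0],0],
    [-1,[-0.08,0.35,0],0],
  ],
)

```text
time: 6.97
position: [0.5339, 0.0334, 0.2316]
tool_rot: [0.0, -0.001, 1.0, 0.001]
contact_force: [0.6, 0.0, 1.0]
grip_width: 0.0856
grasp_force: 0.0
```

Emit:
apply_moves(
  steps=[
    [-1,[0,0,0],0],
    [-1,[0,0,0],0],
    [-1,[0,0,0.5],0],
    [-1,[0,0,0.5],0],
    [-1,[0,0,0],0],
  ],
)

```text
time: 7.38
position: [0.5309, 0.0292, 0.1881]
tool_rot: [-0.004, 0.001, 1.0, -0.0]
contact_force: [-0.5, 0.5, 0.6]
grip_width: 0.0855
grasp_force: 0.0
```

```bash
python3 - <<'E'
from h import *
s=r.read_state();print(s['position'],s['contact_force'],s['grip_width']); snap('top','top3');snap('side','side3')
crop('top3',200,140,180,145,3,'a');crop('side3',220,90,110,145,3,'b')
a=cv2.imread('pics/a.png');b=cv2.imread('pics/b.png')[:, :255]
o=np.zeros((440,800,3),np.uint8);o[:435,:540]=a;o[:435,542:797]=b;cv2.imwrite('pics/m3.png',o)
E
```

```text
[0.53086158 0.02917651 0.18806812] [-0.53503496  0.52399078  0.60098635] 0.08547694911887092
```

View pics/m3.png

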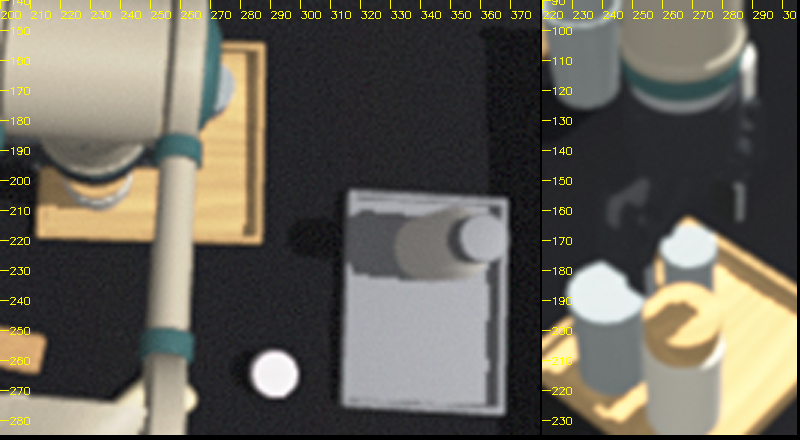

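The bottle stands upright on the tray (cap at 357,219 in the top view), and the gripper is over the jar.

Emit:
apply_moves(
  steps=[
    [-1,[0,0,0],0],
    [-1,[0,0,0.6],0],
    [-1,[0,0,0.7],0],
    [-1,[0,0,0.6],0],
    [-1,[0,0,0.3],0],
  ],
)

```text
time: 7.9
position: [0.5329, 0.03, 0.1021]
tool_rot: [-0.001, 0.0, 1.0, 0.0]
contact_force: [-0.5, 0.2, -0.3]
grip_width: 0.0853
grasp_force: 0.0
```

Emit:
apply_moves(
  steps=[
    [-1,[0,0,0],0],
    [1,[0,0,0],0],
    [1,[0,0,0],0],
    [1,[0,0,0],0],
    [1,[0,0,0],0],
  ],
)

```text
time: 8.32
position: [0.5353, 0.0304, 0.1056]
tool_rot: [0.002, -0.0, 1.0, -0.0]
contact_force: [-0.3, 1.1, 5.8]
grip_width: 0.0582
grasp_force: 64.7
```

Emit:
apply_moves(
  steps=[
    [1,[0,0,0],0],
    [1,[0,0,0],0],
    [1,[0,0,0],0],
    [1,[0,0,0],0],
    [1,[0,0,0],0],
  ],
)

```text
time: 8.73
position: [0.5353, 0.0304, 0.1056]
tool_rot: [0.002, -0.0, 1.0, -0.0]
contact_force: [-0.9, 1.7, 6.6]
grip_width: 0.0581
grasp_force: 64.7
```

Emit:
apply_moves(
  steps=[
    [1,[0,0,-0.15],0],
    [1,[0,0,-0.35],0],
    [1,[0,0,-0.45],0],
    [1,[0,0,-0.3],0],
    [1,[0,0,-0.1],0],
  ],
)

```text
time: 9.15
position: [0.5345, 0.0303, 0.1593]
tool_rot: [0.002, -0.0, 1.0, -0.0]
contact_force: [1.3, -0.8, -3.7]
grip_width: 0.0585
grasp_force: 65.5
```

Emit:
apply_moves(
  steps=[
    [1,[0.17,-0.31,0],0],
    [1,[0.29,-0.54,0],0],
    [1,[0.415,-0.765,0],0],
    [1,[0.455,-0.84,0],0],
    [1,[0.455,-0.84,0],0],
  ],
)

```text
time: 9.57
position: [0.4599, -0.1024, 0.1562]
tool_rot: [-0.001, -0.001, 1.0, 0.0]
contact_force: [1.0, -0.9, -3.8]
grip_width: 0.0583
grasp_force: 65.8
```

Emit:
apply_moves(
  steps=[
    [1,[0.455,-0.84,0],0],
    [1,[0.455,-0.84,0],0],
    [1,[0.455,-0.84,0],0],
    [1,[0.415,-0.765,0],0],
    [1,[0.33,-0.61,0],0],
  ],
)

```text
time: 9.98
position: [0.3749, -0.259, 0.1564]
tool_rot: [-0.001, 0.001, 1.0, 0.0]
contact_force: [1.0, -0.7, -4.8]
grip_width: 0.0582
grasp_force: 65.9
```

Emit:
apply_moves(
  steps=[
    [1,[0.17,-0.31,0],0],
    [1,[0.08,-0.15,0],0],
    [1,[0,0,0],0],
    [1,[0,0,0],0],
    [1,[0,0,0],0],
  ],
)

```text
time: 10.4
position: [0.3678, -0.2744, 0.1569]
tool_rot: [-0.0, -0.0, 1.0, 0.001]
contact_force: [-0.2, 0.8, -4.4]
grip_width: 0.0584
grasp_force: 65.9
```

Emit:
apply_moves(
  steps=[
    [1,[0,0,0.3],0],
    [1,[0,0,0.4],0],
    [1,[0,0,0.33],0],
    [1,[0,0,0.17],0],
    [1,[0,0,0.06],0],
  ],
)

```text
time: 10.82
position: [0.3676, -0.2739, 0.1057]
tool_rot: [-0.001, -0.001, 1.0, 0.001]
contact_force: [-0.4, 0.2, 2.8]
grip_width: 0.0583
grasp_force: 66.2
```

Emit:
apply_moves(
  steps=[
    [1,[0,0,0],0],
    [0.2,[0,0,0],0],
    [-0.3,[0,0,0],0],
    [-1,[0,0,0],0],
    [-1,[0,0,0],0],
  ],
)

```text
time: 11.23
position: [0.3686, -0.2764, 0.1079]
tool_rot: [0.001, -0.0, 1.0, -0.001]
contact_force: [-0.1, -0.6, -1.0]
grip_width: 0.0804
grasp_force: 0.0
```

Emit:
apply_moves(
  steps=[
    [-1,[0,0,0],0],
    [-1,[0,0,0],0],
    [-1,[0,0,-0.4],0],
    [-1,[0,0,-0.8],0],
    [-1,[0,0,-0.8],0],
  ],
)

```text
time: 11.65
position: [0.3671, -0.275, 0.1872]
tool_rot: [-0.001, 0.0, 1.0, 0.001]
contact_force: [1.3, -0.4, 0.8]
grip_width: 0.0855
grasp_force: 0.0
```

Emit:
apply_moves(
  steps=[
    [-1,[0,0,-0.8],0],
    [-1,[0,0,-0.4],0],
    [-1,[0,0,0],0],
    [-1,[0,0,0],0],
    [-1,[0,0,0],0],
  ],
)

```text
time: 12.07
position: [0.3673, -0.2752, 0.234]
tool_rot: [-0.001, 0.0, 1.0, 0.001]
contact_force: [-0.3, 0.4, -0.2]
grip_width: 0.0855
grasp_force: 0.0
```

Emit:
apply_moves(
  steps=[
    [-1,[-0.24,0.31,0],0],
    [-1,[-0.425,0.54,0],0],
    [-1,[-0.605,0.775,0],0],
    [-1,[-0.605,0.775,0],0],
    [-1,[-0.605,0.775,0],0],
  ],
)

```text
time: 12.48
position: [0.4668, -0.147, 0.2331]
tool_rot: [-0.002, 0.001, 1.0, 0.001]
contact_force: [0.7, -0.5, 0.1]
grip_width: 0.0859
grasp_force: 0.0
```

Emit:
apply_moves(
  steps=[
    [-1,[-0.605,0.775,0],0],
    [-1,[-0.605,0.775,0],0],
    [-1,[-0.605,0.775,0],0],
    [-1,[-0.605,0.775,0],0],
    [-1,[-0.485,0.62,0],0],
  ],
)

```text
time: 12.9
position: [0.5837, 0.0029, 0.2326]
tool_rot: [-0.002, -0.001, 1.0, 0.001]
contact_force: [-0.1, -1.0, 0.8]
grip_width: 0.0855
grasp_force: 0.0
```

Emit:
apply_moves(
  steps=[
    [-1,[-0.36,0.465,0],0],
    [-1,[-0.18,0.23,0],0],
    [-1,[-0.12,0.155,0],0],
    [-1,[0,0,0],0],
    [-1,[0,0,0],0],
  ],
)

```text
time: 13.32
position: [0.6087, 0.0333, 0.2341]
tool_rot: [-0.001, 0.0, 1.0, -0.0]
contact_force: [-0.5, -0.5, -0.4]
grip_width: 0.0851
grasp_force: 0.0
```

```bash
python3 - <<'E'
from h import *
s=r.read_state();print(s['position'],s['contact_force'],s['grip_width']); snap('top','top4');snap('side','side4')
crop('top4',200,140,180,145,3,'a');crop('side4',220,90,85,145,3,'b')
a=cv2.imread('pics/a.png');b=cv2.imread('pics/b.png')[:, :255]
o=np.zeros((440,800,3),np.uint8);o[:435,:540]=a;o[:435,542:797]=b;cv2.imwrite('pics/m4.png',o)
E
```

```text
[0.60869553 0.03332499 0.23412355] [-0.52648432 -0.5279961  -0.41063354] 0.08509141286892012
```

View pics/m4.png

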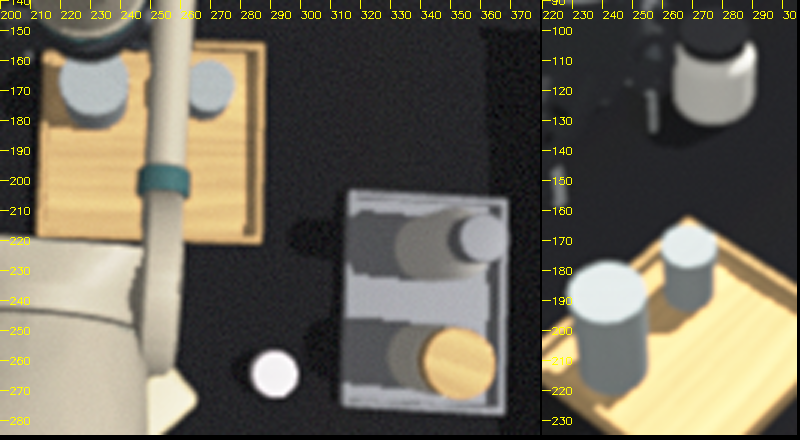

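Bottle and jar stand on the tray (caps at 357,219 and 349,261), and both cups are untouched. Grasping the beaker.

Emit:
apply_moves(
  steps=[
    [-1,[0,0,0.4],0],
    [-1,[0,0,0.7],0],
    [-1,[0,0,0.9],0],
    [-1,[0,0,0.9],0],
    [-1,[0,0,0.7],0],
  ],
)

```text
time: 13.83
position: [0.6079, 0.0328, 0.0891]
tool_rot: [-0.001, 0.001, 1.0, -0.0]
contact_force: [0.3, -0.6, -0.5]
grip_width: 0.0854
grasp_force: 0.0
```

Emit:
apply_moves(
  steps=[
    [-1,[0,0,0.4],0],
    [-1,[0,0,0.2],0],
    [-1,[0,0,0.15],0],
    [-1,[0,0,0],0],
    [-1,[0,0,0],0],
  ],
)

```text
time: 14.25
position: [0.6104, 0.0337, 0.0621]
tool_rot: [0.001, 0.0, 1.0, -0.0]
contact_force: [-0.6, -0.1, 0.6]
grip_width: 0.0857
grasp_force: 0.0
```

Emit:
apply_moves(
  steps=[
    [1,[0,0,0],0],
    [1,[0,0,0],0],
    [1,[0,0,0],0],
    [1,[0,0,0],0],
    [1,[0,0,0],0],
  ],
)

```text
time: 14.67
position: [0.6108, 0.0342, 0.0628]
tool_rot: [0.002, -0.0, 1.0, -0.0]
contact_force: [-0.7, 0.4, 5.6]
grip_width: 0.0615
grasp_force: 65.4
```

Emit:
apply_moves(
  steps=[
    [1,[0,0,0],0],
    [1,[0,0,-0.3],0],
    [1,[0,0,-0.6],0],
    [1,[0,0,-0.8],0],
    [1,[0,0,-0.8],0],
  ],
)

```text
time: 15.08
position: [0.6087, 0.0343, 0.1614]
tool_rot: [-0.001, -0.0, 1.0, 0.0]
contact_force: [1.0, 0.7, -2.2]
grip_width: 0.0613
grasp_force: 65.4
```

Emit:
apply_moves(
  steps=[
    [1,[0,0,-0.8],0],
    [1,[0,0,-0.6],0],
    [1,[0,0,-0.2],0],
    [1,[0.21,0.27,0],0],
    [1,[0.36,0.47,0],0],
  ],
)

```text
time: 15.5
position: [0.587, 0.063, 0.2239]
tool_rot: [0.0, 0.001, 1.0, -0.0]
contact_force: [0.1, 0.3, -1.2]
grip_width: 0.0614
grasp_force: 65.4
```

Emit:
apply_moves(
  steps=[
    [1,[0.52,0.67,0],0],
    [1,[0.57,0.74,0],0],
    [1,[0.57,0.74,0],0],
    [1,[0.57,0.74,0],0],
    [1,[0.57,0.74,0],0],
  ],
)

```text
time: 15.92
position: [0.4713, 0.2101, 0.2225]
tool_rot: [-0.002, 0.0, 1.0, -0.0]
contact_force: [0.1, -0.2, -1.0]
grip_width: 0.0615
grasp_force: 65.5
```

Emit:
apply_moves(
  steps=[
    [1,[0.57,0.74,0],0],
    [1,[0.52,0.67,0],0],
    [1,[0.415,0.54,0],0],
    [1,[0.21,0.27,0],0],
    [1,[0.1,0.135,0],0],
  ],
)

```text
time: 16.33
position: [0.3983, 0.3043, 0.2228]
tool_rot: [-0.002, -0.002, 1.0, -0.001]
contact_force: [-0.0, -0.8, -1.0]
grip_width: 0.061
grasp_force: 65.5
```

Emit:
apply_moves(
  steps=[
    [1,[0,0,0],0],
    [1,[0,0,0],0],
    [1,[0,0,0],0],
  ],
)

```text
time: 16.58
position: [0.4024, 0.3023, 0.2242]
tool_rot: [-0.0, 0.0, 1.0, -0.001]
contact_force: [0.6, 0.5, -0.6]
grip_width: 0.0612
grasp_force: 65.5
```

```bash
python3 - <<'E'
from h import *
s=r.read_state();print(s['position'],s['contact_force'],s['grip_width']); snap('top','top5');snap('side','side5')
crop('top5',90,180,110,100,4,'a');crop('side5',155,190,118,190,3,'b')
a=cv2.imread('pics/a.png');b=cv2.imread('pics/b.png')
o=np.zeros((575,800,3),np.uint8);o[:400,:440]=a;o[:570,442:796]=b;cv2.imwrite('pics/m5.png',o)
E
```

```text
[0.40239334 0.30233164 0.22421356] [ 0.6034151   0.4630656  -0.56424959] 0.06119690536558751
```

View pics/m5.png

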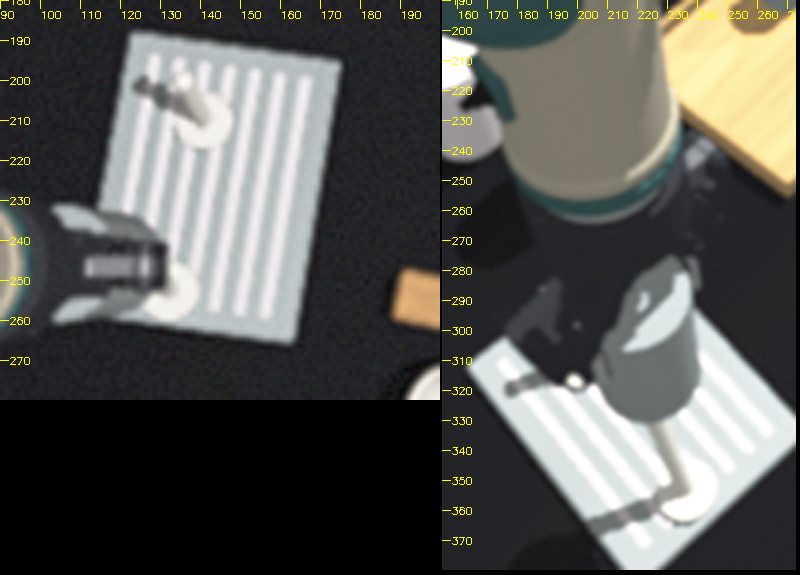

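The beaker is held upright over the long peg, with its mouth in front of the peg tip in the side view. Lowering while watching the force.

Emit:
apply_moves(
  steps=[
    [1,[0,0,0.25],0],
    [1,[0,0,0.35],0],
    [1,[0,0,0.35],0],
    [1,[0,0,0.25],0],
    [1,[0,0,0],0],
  ],
)

```text
time: 17.1
position: [0.4009, 0.3018, 0.1742]
tool_rot: [-0.002, 0.0, 1.0, -0.001]
contact_force: [-0.3, 0.9, -0.8]
grip_width: 0.0613
grasp_force: 65.5
```

Emit:
apply_moves(
  steps=[
    [1,[0,0,0.3],0],
    [1,[0,0,0.4],0],
    [1,[0,0,0.4],0],
    [1,[0,0,0.3],0],
    [1,[0,0,0.1],0],
  ],
)

```text
time: 17.52
position: [0.4015, 0.3025, 0.1155]
tool_rot: [-0.001, 0.0, 1.0, -0.001]
contact_force: [-0.2, 0.2, -0.6]
grip_width: 0.0614
grasp_force: 65.5
```

Emit:
apply_moves(
  steps=[
    [1,[0,0,0.1],0],
    [1,[0,0,0.1],0],
    [1,[0,0,0.08],0],
    [1,[0,0,0.06],0],
    [1,[0,0,0],0],
  ],
)

```text
time: 17.93
position: [0.4022, 0.3032, 0.1033]
tool_rot: [0.0, -0.0, 1.0, 0.0]
contact_force: [0.5, 0.2, -1.3]
grip_width: 0.061
grasp_force: 65.5
```

Emit:
apply_moves(
  steps=[
    [1,[0,0,0.05],0],
    [1,[0,0,0.05],0],
    [1,[0,0,0.04],0],
    [1,[0,0,0],0],
    [1,[0,0,0],0],
  ],
)

```text
time: 18.35
position: [0.4021, 0.3032, 0.0977]
tool_rot: [-0.0, -0.0, 1.0, -0.0]
contact_force: [-0.1, -0.3, -1.4]
grip_width: 0.0613
grasp_force: 65.5
```

Emit:
apply_moves(
  steps=[
    [1,[0,0,0.04],0],
    [1,[0,0,0],0],
    [1,[0,0,0],0],
  ],
)

```text
time: 18.6
position: [0.4025, 0.3033, 0.0965]
tool_rot: [0.0, -0.0, 1.0, 0.0]
contact_force: [-0.2, 0.3, 2.0]
grip_width: 0.0611
grasp_force: 65.9
```

Contact came at the expected height. Releasing and rising.

Emit:
apply_moves(
  steps=[
    [0.4,[0,0,0],0],
    [0,[0,0,0],0],
    [-0.5,[0,0,0],0],
    [-1,[0,0,0],0],
    [-1,[0,0,0],0],
  ],
)

```text
time: 19.02
position: [0.402, 0.3031, 0.0959]
tool_rot: [-0.0, -0.0, 1.0, -0.0]
contact_force: [-0.9, 0.3, 0.1]
grip_width: 0.0848
grasp_force: 0.0
```

Emit:
apply_moves(
  steps=[
    [-1,[0,0,0],0],
    [-1,[0,0,0],0],
    [-1,[0,0,-0.15],0],
    [-1,[0,0,-0.3],0],
    [-1,[0,0,-0.5],0],
  ],
)

```text
time: 19.43
position: [0.4009, 0.3024, 0.1332]
tool_rot: [-0.002, -0.0, 1.0, -0.001]
contact_force: [0.5, 0.6, 0.1]
grip_width: 0.0855
grasp_force: 0.0
```

Emit:
apply_moves(
  steps=[
    [-1,[0,0,-0.8],0],
    [-1,[0,0,-0.8],0],
    [-1,[0,0,-0.6],0],
    [-1,[0,0,-0.2],0],
    [-1,[0,0,0],0],
  ],
)

```text
time: 19.85
position: [0.4034, 0.3039, 0.2327]
tool_rot: [0.002, -0.0, 1.0, 0.001]
contact_force: [1.2, 0.3, -0.8]
grip_width: 0.0858
grasp_force: 0.0
```

```bash
python3 - <<'E'
from h import *
s=r.read_state();print(s['position'],s['contact_force'],s['grip_width']); snap('top','top6');snap('side','side6')
crop('top6',90,180,110,100,4,'a');crop('side6',155,190,118,190,3,'b')
a=cv2.imread('pics/a.png');b=cv2.imread('pics/b.png')
o=np.zeros((575,800,3),np.uint8);o[:400,:440]=a;o[:570,442:796]=b;cv2.imwrite('pics/m6.png',o)
E
```

```text
[0.40343008 0.30390275 0.23274021] [ 1.24201348  0.26638561 -0.83189202] 0.08577357748617534
```

View pics/m6.png

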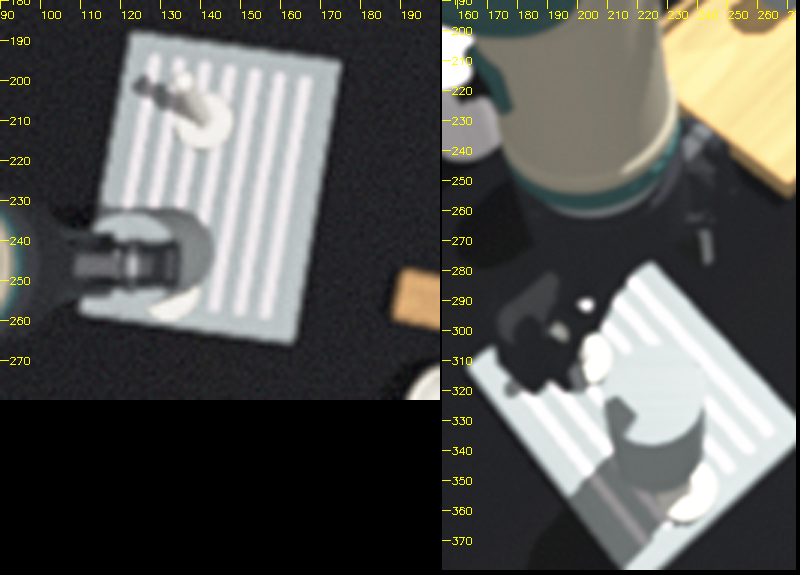

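The beaker hangs on the long peg (closed end at about 226,319 in the side view). Next, the cup.

Emit:
apply_moves(
  steps=[
    [-1,[-0.157,-0.28,0],0],
    [-1,[-0.314,-0.56,0],0],
    [-1,[-0.445,-0.794,0],0],
    [-1,[-0.498,-0.887,0],0],
    [-1,[-0.498,-0.887,0],0],
  ],
)

```text
time: 20.37
position: [0.4777, 0.1655, 0.2278]
tool_rot: [-0.002, -0.001, 1.0, -0.0]
contact_force: [-0.1, 0.6, 0.2]
grip_width: 0.0853
grasp_force: 0.0
```

Emit:
apply_moves(
  steps=[
    [-1,[-0.498,-0.887,0],0],
    [-1,[-0.498,-0.887,0],0],
    [-1,[-0.498,-0.887,0],0],
    [-1,[-0.498,-0.887,0],0],
    [-1,[-0.445,-0.794,0],0],
  ],
)

```text
time: 20.78
position: [0.5758, -0.0092, 0.2275]
tool_rot: [-0.002, 0.0, 1.0, 0.0]
contact_force: [0.7, -0.1, 0.4]
grip_width: 0.0854
grasp_force: 0.0
```

Emit:
apply_moves(
  steps=[
    [-1,[-0.367,-0.654,0],0],
    [-1,[-0.262,-0.467,0],0],
    [-1,[-0.157,-0.28,0],0],
    [-1,[-0.105,-0.187,0],0],
    [-1,[0,0,0],0],
  ],
)

```text
time: 21.2
position: [0.6117, -0.0712, 0.2284]
tool_rot: [-0.001, 0.001, 1.0, 0.0]
contact_force: [-0.3, -0.4, 0.3]
grip_width: 0.0856
grasp_force: 0.0
```

Emit:
apply_moves(
  steps=[
    [-1,[0,0,0.4],0],
    [-1,[0,0,0.7],0],
    [-1,[0,0,0.7],0],
    [-1,[0,0,0.4],0],
    [-1,[0,0,0],0],
  ],
)

```text
time: 21.62
position: [0.6078, -0.0678, 0.1378]
tool_rot: [-0.005, -0.001, 1.0, 0.001]
contact_force: [-0.0, 0.0, -0.3]
grip_width: 0.0853
grasp_force: 0.0
```

Emit:
apply_moves(
  steps=[
    [-1,[0,0,0],0],
    [-1,[0,0,0],0],
  ],
)

```text
time: 21.78
position: [0.6124, -0.0695, 0.1434]
tool_rot: [0.001, -0.001, 1.0, -0.0]
contact_force: [-0.1, 0.5, 0.7]
grip_width: 0.0854
grasp_force: 0.0
```

Emit:
apply_moves(
  steps=[
    [-1,[0,0,0.4],0],
    [-1,[0,0,0.7],0],
    [-1,[0,0,0.7],0],
    [-1,[0,0,0.55],0],
    [-1,[0,0,0.3],0],
  ],
)

```text
time: 22.2
position: [0.6115, -0.0698, 0.0354]
tool_rot: [-0.0, -0.0, 1.0, 0.0]
contact_force: [-0.5, 0.3, -0.6]
grip_width: 0.0851
grasp_force: 0.0
```

Emit:
apply_moves(
  steps=[
    [-1,[0,0,0.2],0],
    [-1,[0,0,0],0],
    [1,[0,0,0],0],
    [1,[0,0,0],0],
    [1,[0,0,0],0],
  ],
)

```text
time: 22.62
position: [0.613, -0.0705, 0.0297]
tool_rot: [0.002, -0.0, 1.0, -0.0]
contact_force: [0.1, 0.5, -0.7]
grip_width: 0.0515
grasp_force: 0.0
```

Emit:
apply_moves(
  steps=[
    [1,[0,0,0],0],
    [1,[0,0,0],0],
    [1,[0,0,0],0],
    [1,[0,0,0],0],
  ],
)

```text
time: 22.95
position: [0.6131, -0.0706, 0.0298]
tool_rot: [0.002, -0.0, 1.0, -0.0]
contact_force: [-0.4, -0.3, 5.9]
grip_width: 0.046
grasp_force: 61.7
```

Emit:
apply_moves(
  steps=[
    [1,[0,0,-0.4],0],
    [1,[0,0,-0.7],0],
    [1,[0,0,-0.9],0],
    [1,[0,0,-0.9],0],
    [1,[0,0,-0.7],0],
  ],
)

```text
time: 23.37
position: [0.6123, -0.0704, 0.175]
tool_rot: [0.001, -0.0, 1.0, -0.0]
contact_force: [1.3, 0.4, -1.0]
grip_width: 0.046
grasp_force: 61.5
```

Emit:
apply_moves(
  steps=[
    [1,[0,0,-0.45],0],
    [1,[0,0,-0.2],0],
    [1,[0.1,0.36,0],0],
    [1,[0.17,0.63,0],0],
    [1,[0.22,0.805,0],0],
  ],
)

```text
time: 23.78
position: [0.5911, 0.0016, 0.1961]
tool_rot: [-0.001, 0.001, 1.0, 0.0]
contact_force: [-0.1, 0.9, -0.3]
grip_width: 0.0464
grasp_force: 61.5
```

Emit:
apply_moves(
  steps=[
    [1,[0.246,0.895,0],0],
    [1,[0.246,0.895,0],0],
    [1,[0.246,0.895,0],0],
    [1,[0.246,0.895,0],0],
    [1,[0.246,0.895,0],0],
  ],
)

```text
time: 24.2
position: [0.5402, 0.1826, 0.1959]
tool_rot: [-0.002, -0.0, 1.0, -0.0]
contact_force: [0.1, -0.8, -1.0]
grip_width: 0.0458
grasp_force: 61.5
```

Emit:
apply_moves(
  steps=[
    [1,[0.246,0.895,0],0],
    [1,[0.2,0.715,0],0],
    [1,[0.15,0.54,0],0],
    [1,[0.1,0.36,0],0],
    [1,[0.05,0.18,0],0],
  ],
)

```text
time: 24.62
position: [0.5103, 0.2904, 0.1959]
tool_rot: [-0.002, -0.001, 1.0, -0.0]
contact_force: [-0.9, 0.5, -0.7]
grip_width: 0.0466
grasp_force: 61.5
```

Emit:
apply_moves(
  steps=[
    [1,[0,0,0],0],
    [1,[0,0,0],0],
    [1,[0,0,0],0],
  ],
)

```text
time: 24.87
position: [0.513, 0.2871, 0.1974]
tool_rot: [-0.001, 0.0, 1.0, -0.001]
contact_force: [-0.1, -0.5, -1.7]
grip_width: 0.0462
grasp_force: 61.5
```

```bash
python3 - <<'E'
from h import *
s=r.read_state();print(s['position'],s['contact_force'],s['grip_width']); snap('top','top7');snap('side','side7')
crop('top7',90,180,110,100,4,'a');crop('side7',155,190,118,190,3,'b')
a=cv2.imread('pics/a.png');b=cv2.imread('pics/b.png')
o=np.zeros((575,800,3),np.uint8);o[:400,:440]=a;o[:570,442:796]=b;cv2.imwrite('pics/m7.png',o)
E
```

```text
[0.51295721 0.2871016  0.19741897] [-0.05688457 -0.47935682 -1.694161  ] 0.046174551253893595
```

View pics/m7.png

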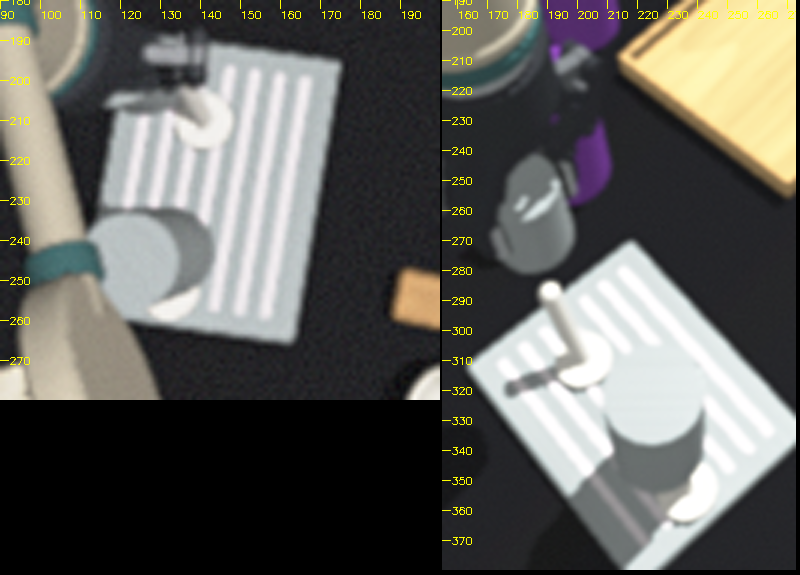

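The beaker hangs straight (top centre at 103,245 in the top view). The cup is above the short peg, whose tip is at 190,286 in the side view. Lowering.

Emit:
apply_moves(
  steps=[
    [1,[-0.02,0,0.3],0],
    [1,[0,0,0.4],0],
    [1,[0,0,0.4],0],
    [1,[0,0,0.3],0],
    [1,[0,0,0],0],
  ],
)

```text
time: 25.38
position: [0.5125, 0.2863, 0.1395]
tool_rot: [-0.003, 0.001, 1.0, -0.001]
contact_force: [0.2, 0.4, 0.6]
grip_width: 0.0463
grasp_force: 61.5
```

Emit:
apply_moves(
  steps=[
    [1,[0,0,0.3],0],
    [1,[0,0,0.4],0],
    [1,[0,0,0.4],0],
    [1,[0,0,0.3],0],
    [1,[0,0,0.15],0],
  ],
)

```text
time: 25.8
position: [0.5138, 0.2872, 0.0794]
tool_rot: [-0.001, 0.001, 1.0, -0.0]
contact_force: [-0.3, -0.3, -1.0]
grip_width: 0.0462
grasp_force: 61.5
```

Emit:
apply_moves(
  steps=[
    [1,[0,0,0.1],0],
    [1,[0,0,0.05],0],
    [1,[0,0,0.05],0],
    [1,[0,0,0.05],0],
    [1,[0,0,0],0],
  ],
)

```text
time: 26.22
position: [0.5142, 0.2881, 0.0704]
tool_rot: [0.0, -0.0, 1.0, 0.0]
contact_force: [0.1, -0.1, -0.7]
grip_width: 0.0463
grasp_force: 61.5
```

Emit:
apply_moves(
  steps=[
    [1,[0,0,0],0],
    [1,[0,0,0],0],
  ],
)

```text
time: 26.38
position: [0.5141, 0.2882, 0.0705]
tool_rot: [0.0, -0.0, 1.0, 0.0]
contact_force: [0.4, -1.1, -0.8]
grip_width: 0.0461
grasp_force: 61.5
```

Emit:
apply_moves(
  steps=[
    [1,[0,0,0.05],0],
    [1,[0,0,0.05],0],
    [1,[0,0,0.05],0],
    [1,[0,0,0],0],
    [1,[0,0,0],0],
  ],
)

```text
time: 26.8
position: [0.5138, 0.288, 0.0638]
tool_rot: [-0.0, -0.0, 1.0, -0.0]
contact_force: [-0.7, -0.2, -1.0]
grip_width: 0.0463
grasp_force: 61.5
```

Emit:
apply_moves(
  steps=[
    [1,[0,0,0.03],0],
    [1,[0,0,0.03],0],
    [1,[0,0,0],0],
    [1,[0,0,0],0],
  ],
)

```text
time: 27.13
position: [0.514, 0.2881, 0.0617]
tool_rot: [0.0, -0.0, 1.0, 0.0]
contact_force: [0.0, 0.2, -1.8]
grip_width: 0.0465
grasp_force: 61.7
```

Emit:
apply_moves(
  steps=[
    [1,[0,0,0.03],0],
    [1,[0,0,0],0],
    [1,[0,0,0],0],
  ],
)

```text
time: 27.38
position: [0.5141, 0.2881, 0.0614]
tool_rot: [0.0, -0.0, 1.0, 0.0]
contact_force: [-1.0, -0.0, 5.2]
grip_width: 0.046
grasp_force: 62.3
```

Emit:
apply_moves(
  steps=[
    [0.5,[0,0,0],0],
    [0.1,[0,0,0],0],
    [-0.3,[0,0,0],0],
    [-1,[0,0,0],0],
    [-1,[0,0,0],0],
  ],
)

```text
time: 27.8
position: [0.5138, 0.288, 0.0603]
tool_rot: [-0.0, -0.0, 1.0, -0.0]
contact_force: [-1.0, -0.2, -0.3]
grip_width: 0.0774
grasp_force: 0.0
```

Emit:
apply_moves(
  steps=[
    [-1,[0,0,0],0],
    [-1,[0,0,0],0],
    [-1,[0,0,-0.15],0],
    [-1,[0,0,-0.3],0],
    [-1,[0,0,-0.5],0],
  ],
)

```text
time: 28.22
position: [0.5125, 0.2875, 0.0974]
tool_rot: [-0.002, -0.0, 1.0, -0.001]
contact_force: [0.3, 0.8, -0.1]
grip_width: 0.0852
grasp_force: 0.0
```

Emit:
apply_moves(
  steps=[
    [-1,[0,0,-0.8],0],
    [-1,[0,0,-0.9],0],
    [-1,[0,0,-0.9],0],
    [-1,[0,0,-0.5],0],
    [-1,[0,0,-0.2],0],
  ],
)

```text
time: 28.63
position: [0.5157, 0.2889, 0.2353]
tool_rot: [0.004, -0.0, 1.0, 0.002]
contact_force: [0.7, -0.2, 0.8]
grip_width: 0.0851
grasp_force: 0.0
```

```bash
python3 - <<'E'
from h import *
s=r.read_state();print(s['position'],s['contact_force'],s['grip_width']); snap('top','top8');snap('side','side8')
crop('top8',90,180,110,100,4,'a');crop('side8',155,190,118,190,3,'b')
a=cv2.imread('pics/a.png');b=cv2.imread('pics/b.png')
o=np.zeros((575,800,3),np.uint8);o[:400,:440]=a;o[:570,442:796]=b;cv2.imwrite('pics/m8.png',o)
E
```

```text
[0.51573003 0.28887081 0.23530921] [ 0.67616881 -0.22432903  0.78807388] 0.08512544044878637
```

View pics/m8.png

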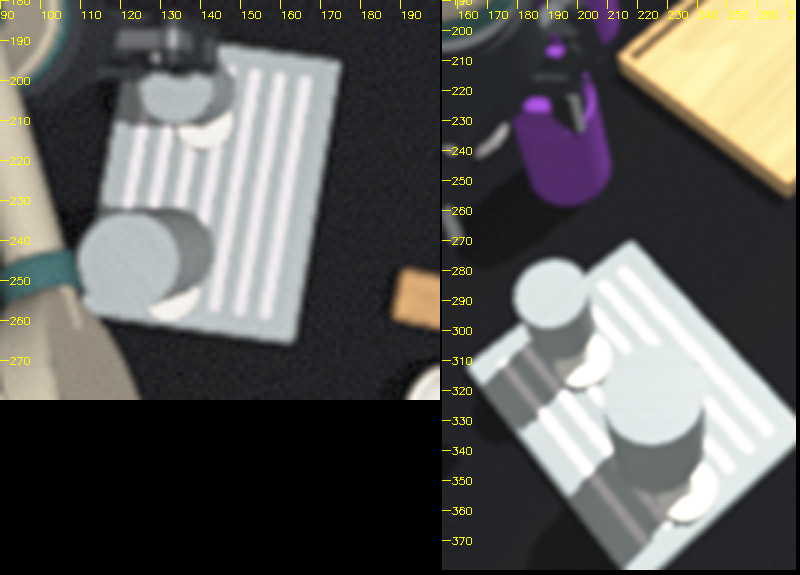

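Both cups hang on their pegs (side view: cup top at 187,288, beaker top at 226,319). Fetching the jar.

Emit:
apply_moves(
  steps=[
    [-1,[0.07,-0.28,0],0],
    [-1,[0.165,-0.635,0],0],
    [-1,[0.22,-0.845,0],0],
    [-1,[0.246,-0.95,0],0],
    [-1,[0.246,-0.95,0],0],
  ],
)

```text
time: 29.15
position: [0.4735, 0.1396, 0.2277]
tool_rot: [-0.003, -0.001, 1.0, -0.001]
contact_force: [0.9, 0.7, 0.4]
grip_width: 0.0854
grasp_force: 0.0
```

Emit:
apply_moves(
  steps=[
    [-1,[0.246,-0.95,0],0],
    [-1,[0.246,-0.95,0],0],
    [-1,[0.246,-0.95,0],0],
    [-1,[0.246,-0.95,0],0],
    [-1,[0.246,-0.95,0],0],
  ],
)

```text
time: 29.57
position: [0.4238, -0.0499, 0.2281]
tool_rot: [-0.002, -0.0, 1.0, 0.0]
contact_force: [0.2, 0.2, 0.0]
grip_width: 0.0856
grasp_force: 0.0
```

Emit:
apply_moves(
  steps=[
    [-1,[0.246,-0.95,0],0],
    [-1,[0.246,-0.95,0],0],
    [-1,[0.246,-0.95,0],0],
    [-1,[0.22,-0.845,0],0],
    [-1,[0.18,-0.705,0],0],
  ],
)

```text
time: 29.98
position: [0.3784, -0.2259, 0.2281]
tool_rot: [-0.002, 0.001, 1.0, 0.001]
contact_force: [1.4, -0.2, -0.3]
grip_width: 0.0856
grasp_force: 0.0
```

Emit:
apply_moves(
  steps=[
    [-1,[0.145,-0.565,0],0],
    [-1,[0.11,-0.42,0],0],
    [-1,[0.07,-0.28,0],0],
    [-1,[0,0,0],0],
    [-1,[0,0,0],0],
  ],
)

```text
time: 30.4
position: [0.3675, -0.2742, 0.2291]
tool_rot: [-0.001, 0.001, 1.0, 0.002]
contact_force: [-0.5, -0.2, 0.0]
grip_width: 0.0851
grasp_force: 0.0
```

Emit:
apply_moves(
  steps=[
    [-1,[0,0,0],0],
    [-1,[0,0,0],0],
  ],
)

```text
time: 30.57
position: [0.3684, -0.2736, 0.2301]
tool_rot: [-0.0, -0.001, 1.0, 0.001]
contact_force: [-0.7, 0.7, 0.7]
grip_width: 0.0852
grasp_force: 0.0
```

Emit:
apply_moves(
  steps=[
    [-1,[0,-0.05,0.4],0],
    [-1,[0,0,0.7],0],
    [-1,[0,0,0.7],0],
    [-1,[0,0,0.6],0],
    [-1,[0,0,0.4],0],
  ],
)

```text
time: 30.98
position: [0.3677, -0.2748, 0.1165]
tool_rot: [-0.001, -0.001, 1.0, 0.001]
contact_force: [-0.3, 0.0, -0.5]
grip_width: 0.0852
grasp_force: 0.0
```

Emit:
apply_moves(
  steps=[
    [-1,[0,0,0.25],0],
    [-1,[0,0,0.08],0],
    [-1,[0,0,0],0],
    [1,[0,0,0],0],
    [1,[0,0,0],0],
  ],
)

```text
time: 31.4
position: [0.3691, -0.2771, 0.1062]
tool_rot: [0.001, -0.0, 1.0, -0.001]
contact_force: [0.2, 2.5, 3.9]
grip_width: 0.0638
grasp_force: 2.9
```

Emit:
apply_moves(
  steps=[
    [1,[0,0,0],0],
    [1,[0,0,0],0],
    [1,[0,0,0],0],
    [1,[0,0,0],0],
    [1,[0,0,0],0],
  ],
)

```text
time: 31.82
position: [0.3691, -0.277, 0.1067]
tool_rot: [0.001, 0.0, 1.0, -0.0]
contact_force: [0.4, 2.2, 5.7]
grip_width: 0.0585
grasp_force: 63.7
```

Emit:
apply_moves(
  steps=[
    [1,[0,0,-0.15],0],
    [1,[0,0,-0.35],0],
    [1,[0,0,-0.45],0],
    [1,[0,0,-0.3],0],
    [1,[0,0,-0.1],0],
  ],
)

```text
time: 32.23
position: [0.3691, -0.2778, 0.1612]
tool_rot: [0.001, -0.0, 1.0, -0.001]
contact_force: [0.6, -1.0, -4.2]
grip_width: 0.0582
grasp_force: 65.4
```

Emit:
apply_moves(
  steps=[
    [1,[-0.17,0.31,0],0],
    [1,[-0.29,0.54,0],0],
    [1,[-0.415,0.765,0],0],
    [1,[-0.455,0.84,0],0],
    [1,[-0.455,0.84,0],0],
  ],
)

```text
time: 32.65
position: [0.4396, -0.1439, 0.1588]
tool_rot: [-0.0, 0.001, 1.0, 0.0]
contact_force: [0.6, -0.5, -4.5]
grip_width: 0.0584
grasp_force: 65.7
```

Emit:
apply_moves(
  steps=[
    [1,[-0.455,0.84,0],0],
    [1,[-0.455,0.84,0],0],
    [1,[-0.455,0.84,0],0],
    [1,[-0.415,0.765,0],0],
    [1,[-0.33,0.61,0],0],
  ],
)

```text
time: 33.07
position: [0.5247, 0.0133, 0.1587]
tool_rot: [-0.0, -0.001, 1.0, 0.0]
contact_force: [0.2, 0.2, -4.7]
grip_width: 0.0579
grasp_force: 65.6
```

Emit:
apply_moves(
  steps=[
    [1,[-0.17,0.32,0],0],
    [1,[-0.09,0.16,0],0],
    [1,[0,0,0],0],
    [1,[0,0,0],0],
    [1,[0,0,0],0],
  ],
)

```text
time: 33.48
position: [0.5336, 0.0287, 0.1589]
tool_rot: [-0.001, 0.0, 1.0, -0.0]
contact_force: [-0.3, -0.0, -4.3]
grip_width: 0.0585
grasp_force: 65.7
```

Emit:
apply_moves(
  steps=[
    [1,[0,0,0],0],
    [1,[0,0,0],0],
  ],
)

```text
time: 33.65
position: [0.5341, 0.0288, 0.1593]
tool_rot: [-0.0, 0.001, 1.0, -0.0]
contact_force: [-0.5, 0.5, -5.0]
grip_width: 0.0583
grasp_force: 65.7
```

Emit:
apply_moves(
  steps=[
    [1,[-0.03,0.04,0.3],0],
    [1,[0,0,0.4],0],
    [1,[0,0,0.33],0],
    [1,[0,0,0.19],0],
    [1,[0,0,0.07],0],
  ],
)

```text
time: 34.07
position: [0.5347, 0.031, 0.1068]
tool_rot: [-0.001, 0.0, 1.0, 0.0]
contact_force: [-2.2, 1.5, 10.4]
grip_width: 0.0585
grasp_force: 67.3
```

Emit:
apply_moves(
  steps=[
    [1,[0,0,0],0],
    [0.2,[0,0,0],0],
    [-0.3,[0,0,0],0],
    [-1,[0,0,0],0],
    [-1,[0,0,0],0],
  ],
)

```text
time: 34.48
position: [0.5368, 0.0314, 0.1088]
tool_rot: [0.001, -0.0, 1.0, -0.0]
contact_force: [0.2, -0.6, 0.6]
grip_width: 0.0802
grasp_force: 0.0
```

Emit:
apply_moves(
  steps=[
    [-1,[0,0,0],0],
    [-1,[0,0,0],0],
    [-1,[0,0,-0.4],0],
    [-1,[0,0,-0.8],0],
    [-1,[0,0,-0.8],0],
  ],
)

```text
time: 34.9
position: [0.5348, 0.0315, 0.1878]
tool_rot: [-0.001, -0.0, 1.0, 0.0]
contact_force: [0.7, 1.0, -0.3]
grip_width: 0.0858
grasp_force: 0.0
```

Emit:
apply_moves(
  steps=[
    [-1,[0,0,-0.8],0],
    [-1,[0,0,-0.4],0],
    [-1,[0,0,0],0],
    [-1,[0,0,0],0],
  ],
)

```text
time: 35.23
position: [0.5362, 0.0314, 0.2367]
tool_rot: [0.001, -0.0, 1.0, -0.0]
contact_force: [0.1, 0.1, -0.7]
grip_width: 0.0854
grasp_force: 0.0
```

Emit:
apply_moves(
  steps=[
    [-1,[0.11,-0.5,0],0],
    [-1,[0.17,-0.8,0],0],
    [-1,[0.2,-0.95,0],0],
    [-1,[0.2,-0.95,0],0],
    [-1,[0.2,-0.95,0],0],
  ],
)

```text
time: 35.65
position: [0.499, -0.1353, 0.2336]
tool_rot: [-0.002, -0.001, 1.0, 0.001]
contact_force: [0.7, -0.5, -0.1]
grip_width: 0.0858
grasp_force: 0.0
```

Emit:
apply_moves(
  steps=[
    [-1,[0.2,-0.95,0],0],
    [-1,[0.2,-0.95,0],0],
    [-1,[0.17,-0.8,0],0],
    [-1,[0.15,-0.6,0],0],
    [-1,[0.1,-0.38,0],0],
  ],
)

```text
time: 36.07
position: [0.466, -0.284, 0.2333]
tool_rot: [-0.002, 0.001, 1.0, 0.001]
contact_force: [-0.3, -0.1, 0.1]
grip_width: 0.0857
grasp_force: 0.0
```

Emit:
apply_moves(
  steps=[
    [-1,[0,0,0],0],
    [-1,[0,0,0],0],
    [-1,[0,0,0],0],
    [-1,[0,0,0],0],
  ],
)

```text
time: 36.4
position: [0.4678, -0.2803, 0.235]
tool_rot: [-0.0, -0.001, 1.0, 0.001]
contact_force: [0.2, 0.2, -0.4]
grip_width: 0.0852
grasp_force: 0.0
```

Emit:
apply_moves(
  steps=[
    [-1,[0,-0.03,0.4],0],
    [-1,[0,0,0.6],0],
    [-1,[0,0,0.6],0],
    [-1,[0,0,0.38],0],
    [-1,[0,0,0.15],0],
  ],
)

```text
time: 36.82
position: [0.4667, -0.2805, 0.148]
tool_rot: [-0.002, -0.001, 1.0, 0.002]
contact_force: [0.2, -0.1, 0.1]
grip_width: 0.0853
grasp_force: 0.0
```

Emit:
apply_moves(
  steps=[
    [-1,[0,0,0],0],
    [-1,[0,0,0],0],
    [1,[0,0,0],0],
    [1,[0,0,0],0],
    [1,[0,0,0],0],
  ],
)

```text
time: 37.23
position: [0.4684, -0.2833, 0.1516]
tool_rot: [0.001, -0.0, 1.0, -0.001]
contact_force: [0.6, 0.4, 0.0]
grip_width: 0.0516
grasp_force: 0.0
```

Emit:
apply_moves(
  steps=[
    [1,[0,0,0],0],
    [1,[0,0,0],0],
    [1,[0,0,0],0],
    [1,[0,0,0],0],
    [1,[0,0,0],0],
  ],
)

```text
time: 37.65
position: [0.4685, -0.2835, 0.1515]
tool_rot: [0.001, 0.0, 1.0, -0.001]
contact_force: [0.4, -0.6, 6.6]
grip_width: 0.0385
grasp_force: 61.2
```

Emit:
apply_moves(
  steps=[
    [1,[0,0,-0.15],0],
    [1,[0,0,-0.35],0],
    [1,[0,0,-0.45],0],
    [1,[0,0,-0.3],0],
    [1,[0,0,-0.1],0],
  ],
)

```text
time: 38.07
position: [0.468, -0.2831, 0.2055]
tool_rot: [0.0, -0.0, 1.0, -0.0]
contact_force: [0.4, -0.1, -4.5]
grip_width: 0.0386
grasp_force: 61.2
```

Emit:
apply_moves(
  steps=[
    [1,[-0.08,0.3,0],0],
    [1,[-0.14,0.5,0],0],
    [1,[-0.2,0.7,0],0],
    [1,[-0.22,0.8,0],0],
    [1,[-0.22,0.8,0],0],
  ],
)

```text
time: 38.48
position: [0.5011, -0.1566, 0.2027]
tool_rot: [-0.002, 0.001, 1.0, 0.001]
contact_force: [1.1, 0.1, -4.2]
grip_width: 0.0387
grasp_force: 61.3
```

Emit:
apply_moves(
  steps=[
    [1,[-0.2,0.7,0],0],
    [1,[-0.17,0.6,0],0],
    [1,[-0.14,0.5,0],0],
    [1,[-0.09,0.33,0],0],
    [1,[0,0,0],0],
  ],
)

```text
time: 38.9
position: [0.5253, -0.0695, 0.2028]
tool_rot: [-0.002, -0.002, 1.0, 0.002]
contact_force: [0.2, 0.7, -4.7]
grip_width: 0.039
grasp_force: 61.6
```

Emit:
apply_moves(
  steps=[
    [1,[0,0,0],0],
    [1,[0,0,0],0],
    [1,[0,0,0],0],
  ],
)

```text
time: 39.15
position: [0.5256, -0.0742, 0.2039]
tool_rot: [-0.001, 0.0, 1.0, 0.0]
contact_force: [0.1, 0.1, -4.6]
grip_width: 0.0386
grasp_force: 61.6
```

Lower by 52 mm (0.2039 to 0.1515), release, then rise and back away.

Emit:
apply_moves(
  steps=[
    [1,[-0.02,0.01,0.3],0],
    [1,[0,0,0.4],0],
    [1,[0,0,0.33],0],
    [1,[0,0,0.18],0],
    [1,[0,0,0.07],0],
  ],
)

```text
time: 39.57
position: [0.5258, -0.0738, 0.1519]
tool_rot: [-0.001, 0.001, 1.0, 0.0]
contact_force: [-0.3, 0.5, -4.2]
grip_width: 0.0387
grasp_force: 61.5
```

Emit:
apply_moves(
  steps=[
    [1,[0,0,0.02],0],
    [0.2,[0,0,0],0],
    [-0.3,[0,0,0],0],
    [-1,[0,0,0],0],
    [-1,[0,0,0],0],
  ],
)

```text
time: 39.98
position: [0.5281, -0.0736, 0.1539]
tool_rot: [0.002, -0.0, 1.0, -0.0]
contact_force: [-0.6, -0.7, -0.6]
grip_width: 0.0735
grasp_force: 0.0
```

Emit:
apply_moves(
  steps=[
    [-1,[0,0,0],0],
    [-1,[0,0,0],0],
    [-1,[0,0,-0.4],0],
    [-1,[0,0,-0.8],0],
    [-1,[0,0,-0.8],0],
  ],
)

```text
time: 40.4
position: [0.5261, -0.073, 0.2325]
tool_rot: [-0.001, -0.0, 1.0, 0.0]
contact_force: [0.8, 0.2, -0.4]
grip_width: 0.0853
grasp_force: 0.0
```

Emit:
apply_moves(
  steps=[
    [-1,[0,0,-0.5],0],
    [-1,[0.3,-0.5,0],0],
    [-1,[0.4,-0.8,0],0],
    [-1,[0.4,-0.8,0],0],
    [-1,[0.4,-0.8,0],0],
  ],
)

```text
time: 40.82
position: [0.4664, -0.1902, 0.2531]
tool_rot: [0.001, -0.001, 1.0, -0.0]
contact_force: [-0.0, -0.5, 0.3]
grip_width: 0.0853
grasp_force: 0.0
```

Emit:
apply_moves(
  steps=[
    [-1,[0.4,-0.8,0],0],
    [-1,[0.3,-0.6,0],0],
    [-1,[0.1,-0.3,0],0],
    [-1,[0,0,0],0],
    [-1,[0,0,0],0],
  ],
)

```text
time: 41.23
position: [0.4352, -0.2572, 0.2525]
tool_rot: [0.0, 0.001, 1.0, 0.001]
contact_force: [0.9, 0.0, -0.2]
grip_width: 0.0855
grasp_force: 0.0
```

```bash
python3 - <<'E'
from h import *
s=r.read_state();print(s['position'],s['contact_force'],s['grip_width']); snap('top','top9');snap('side','side9')
crop('top9',90,145,200,125,4,'a');cv2.imwrite('pics/m9.png',cv2.imread('pics/a.png'))
crop('side9',155,145,175,190,3,'m10')
E
```

```text
[ 0.43517639 -0.25718212  0.25249146] [ 0.89275162  0.00924173 -0.17805762] 0.08546162453765194
```

View pics/m9.png

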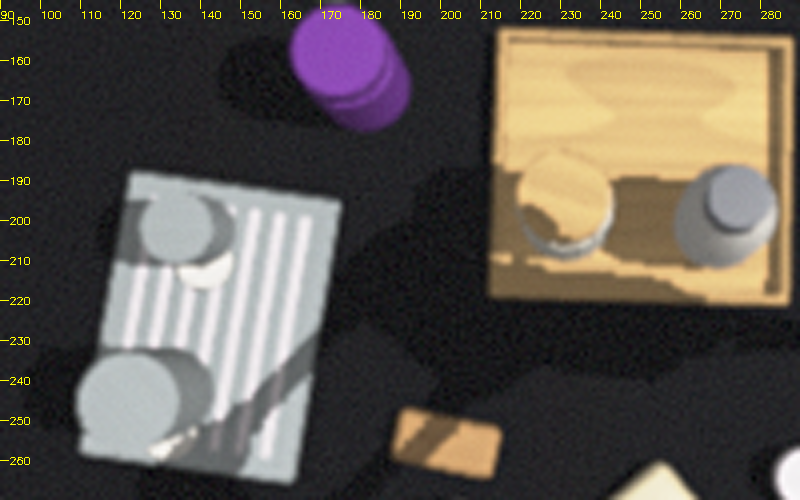

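View pics/m10.png

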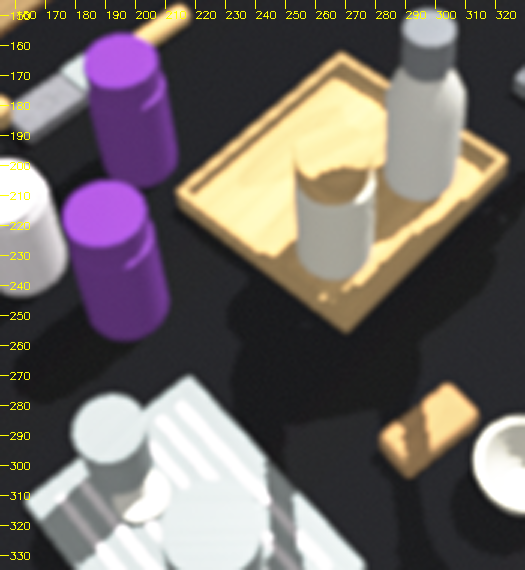

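The jar (lid at 231,194) and bottle (cap at 275,194) are back within about 2 mm of their starting pixels. Both cups hang on their pegs and the gripper is clear, so I'm handing in.

```bash
python3 -c "
from station import r
print(r.sign_off())"
```

```text
the job is handed in; nothing more can be done
None
```

The job is handed in, with no verdict returned: in the last pictures the beaker hangs on the long peg, the small cup on the short one, and the bottle and jar stand upright within about 2 mm of their starting spots.

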